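Zero the balance through its guarded key well

TASK

Zero the balance with the empty boat standing on its pan: with the fingertips, push the sliding shutter fully aside to uncover the well under it, reach a fingertip into that well and press the sunken key fully down, keeping it down for about a second. Then let the key up and push the shutter back until it fully covers the well again. Only push the shutter by its rib, do not pinch it; do not press the other key, which lies in the open well at the start, and do not move the boat or anything else that stands around.

Things in the scene. Friction and masses are not known exactly. Their poses are not given: they have to be found in the camera images.
- balance: White bench balance, 210 mm deep (x) by 140 mm wide (y), fixed. Origin under its centre; x to its rear (pan), y to its left, z up. Deck 50 mm above the worktop. In its front part two square wells, 44 x 44 mm, upright walls, centres at x = -67, y = +29 and -29 mm, a key at the bottom of each; a rail round them stands up to 54 mm. Use only the left (+y) well. Dark display between wells and pan.
- zero_well (a point): Centre of the mouth of the left well (44 x 44 mm, sides along the balance's x and y), level with the deck, 50 mm above the worktop. The zero key's top lies 20 mm below it.
- zero_key_top (a point): Centre of the top of the key to press: grey round cap, 30 mm across, at the bottom of the left well; 30 mm above the worktop (20 mm below the deck) when up, 25 mm when fully down. The well floor beside it lies 24 mm above the worktop. The point moves with the key.
- zero_key (a joint): Travel of that key, downward: 0 m up, 0.005 m fully down on its stop. A spring pushes it up: 1.5 N to start it, 4 N to hold it fully down. It springs back when let go.
- service_key (a joint): Travel of the other key (grey square cap, 26 mm, in the right well, same depth and spring); 0 m up, 0.005 m fully down. It must not be pressed.
- service_well (a point): Centre of the mouth of the right well (44 x 44 mm), level with the deck. It is open at the start, and the shutter covers it while the left well is open.
- shutter (a joint): Travel of the shutter toward the balance's right (-y): 0 m covers the left well, 0.058 m (its stop) leaves the left well wholly open and covers the right one. It starts at 0 to 0.008 m. Slides with about 1.2 N of friction and stays where it is left.
- rib (a point): Middle of the shutter's upright rib (61 mm above worktop); moves with it. Shutter: aluminium plate on the deck, 56 mm (balance's x) by 54 (y), upper face 53.5 mm above worktop. The rib stands across its middle: 42 mm long in x, 10 mm thick in y, flat black sides 53.5 to 68.5 mm above worktop, thin crest to 71.5. Push its left or right side, fingertips just above the plate.
- pan (a point): Centre of the upper face of the round steel pan (92 mm across, 62 mm above the worktop), 52 mm to the rear of the balance's origin.
- boat: White ceramic combustion boat, loose on the pan, 18 x 75 mm and 12 mm high, long along its y. Origin at the centre of its underside. It stays where it is.
- crucible: White porcelain crucible, 36 mm across, 30 mm high, on the worktop left of the balance. Right behind it, from about x = 0.47 m and y = 0.22 m outward to the left, stands a furnace some 0.35 m high: come to the balance from in front of the worktop. A stereo microscope stands right of the balance, beyond y = -0.12 m. Origin under its centre. Bystander.
- vial: Sample vial with black cap, 28 mm across, 62 mm high, left of the crucible. Origin under its centre. Bystander.
- petri: Petri dish with lid, 94 mm across, 16 mm high, behind the balance. Origin under its centre. Bystander.
- beaker: Small glass beaker, 53 mm across, 66 mm high, behind the stereo microscope. Origin under its centre. Bystander.

How it is judged:
By the outcome, as a careful person would: the job done as asked, in the order asked, and still so for the second after the job is handed in, with the robot touching nothing.
It also fails if it takes over 54 s, if anything falls off the work surface, if the arm or the gripper's body presses on something with over 40 N, if the wrist force passes 120 N, or if a joint passes its speed limit or range.

ROBOT

A 6-joint arm with a two-finger parallel gripper is mounted at the origin on a cart in front of the work surface, level with it; the furniture and walls round the work are solid. World frame = base frame: x ahead of the robot, y to its left, z up, the work surface at z = 0. Lengths are in m, angles in rad, forces in N, time in s.
With the tool pointing down it reaches from about 0.275 to 0.875 m from the base axis. Payload 12.5 kg.
Tool frame: the origin (TCP) lies between the finger pads; the fingertips stand 8 mm ahead of it and the grasp point (between the pads) lies 11 mm behind it; z points along the fingers, y is the direction in which the jaws open and shut (so a half turn about z gives the same grasp; the last joint's range is limited). The gripper opens to 85 mm and grips with 20 to 120 N. Pads are 22 mm wide; open, the fingers measure 114 mm over their backs; the gripper's body (76 mm by 85 mm) begins 54 mm behind the grasp point. The pads swing forward as they close: fully open they stand 13 mm farther back than shut.
Start: joints at [-0.085, 0.351, 1.652, -0, 1.139, -0.085], TCP at [0.55, 0, 0.239] pointing down, gripper open.
Joint ranges: [-2.75, 2.75], [-0.79, 2.1], [0.01, 2.65], [-1.57, 4.71], [0.07, 3.14], [-2.87, 2.87]. Speed limits (rad/s): [2.22, 2.22, 2.79, 3.14, 3.14, 3.14].

INTERFACE

Orientations are given as a unit quaternion [x, y, z, w].
In Python, from station import robot gives the robot as it stands. The module is installed in compiled form; this text tells all that it offers.
- The arm moves only by the tool carry_out, never from a script. Its argument "rows" is a list that holds one entry, the list of rows, each a list of 7 numbers: the finger opening in mm, from 0 to 85.4, then the shift along the tool's x, y, z normalised to -1 to 1, where 1 is 4 cm, then the turn, a rotation vector about the tool's x, y, z normalised to -1 to 1, where 1 is 90 degrees. A call has 1 to 8 rows; each row shifts and turns the commanded pose from where the row before left it, along the tool's axes as they then stand; what a row does not reach is not made up. A row lasts 1/12 s, in which the tool goes at most 41.7 mm and 7.16 degrees, less where a joint would pass 70% of its speed; a pose out of reach is approached as far as the arm can. A call with a number of a shift or a turn outside -1 to 1 is refused whole. A call with a gripper value outside its range is refused whole. The fingers move at their own pace and stop on an object; "force" is the grip in N (left out, the last holds). Time passes only in rows, so rows that do not move let the fingers close. It gives the time, the measured TCP pose, the force and the opening at its end, in the units of the state.
- robot.get_obs(): the state, without advancing time (a new reading comes with each control period).
- robot.grab_frame(name): name is "scene" or "side" or "wrist"; returns a dict with "pixels" (480x640x3 uint8, red, green, blue), "K" (3x3 intrinsics, pixels), "k1" (the pictures are not rectified: a ray, as slopes to the right and down, at radius r is drawn at 1 + k1 r^2 times it, then the intrinsics apply), "position" and "rotation" of the camera in the world; the wrist camera has in their place "tool_from_camera" (4x4, takes a point from camera to tool coordinates, whose origin is the TCP and whose axes are the flange's). Camera axes: x right, y down, z forward; pixel columns grow to the right and rows downward; lengths in m; the calibration is good to about 2 mm. A picture is of the moment at which its call begins: read the wrist's pose just before it. There is no depth.
- robot.job_done(): hands the job in, once; it reports no verdict.
The state is a dict: "t": time; "joints": joint angles; "dq": joint speeds; "joint_efforts": joint torques, N m; "tcp_pos": TCP position; "eef_rot": TCP orientation; "ft_force": force on the tool from outside, world axes, zero at the start; "wrist_torque": the same for the moment, N m; "width": finger opening in m.
Only numpy, scipy, OpenCV 4.12 (cv2) and the standard library are available. Lean on these libraries where they do the work, as an engineer would, in place of code of your own. Each camera call takes 0.05 s, during which the arm holds its last target.

## Working session

There is one attempt and no reset: what is moved stays moved. The work goes in short steps, Python scripts to look and compute and a tool call to move; the robot and the scene stay as the last step left them, time stands still between calls to the robot, and variables do not carry over. Pictures are saved under pics/ and viewed, and the job is handed in when it is done.

Besides the shell and the picture viewer there is one more tool, called after "Call:" as name(argument=value, ...) on one line, values as JSON. carry_out: Moves the arm, as the interface text tells. Its arguments: {"type":"object","properties":{"rows":{"type":"array"},"force":{"type":"number"}},"required":["rows"]}

```bash
mkdir -p pics; cat > h.py <<'E'
import numpy as np,cv2
from station import robot
def grab(n,f):
    o=robot.get_obs(); d=robot.grab_frame(n); cv2.imwrite('pics/'+f+'.png',cv2.cvtColor(d['pixels'],cv2.COLOR_RGB2BGR)); 
    import pickle; pickle.dump((o,d),open('pics/'+f+'.pkl','wb')); return o,d
E
python3 - <<'E'
from h import *
print(robot.get_obs())
for n in ("scene","side","wrist"):
    o,d=grab(n,n+'0'); print({k:v for k,v in d.items() if k!='pixels'})
E
```

```text
{'t': 0.0, 'joints': array([-8.45699907e-02,  3.51212855e-01,  1.65243309e+00,  2.16506514e-06,
        1.13907872e+00, -8.45753185e-02]), 'dq': array([-7.70848250e-04,  3.44678711e-04,  6.82696308e-04,  3.45820621e-04,
       -5.54565138e-05, -1.43102405e-03]), 'joint_efforts': array([ 1.33101348e-03, -5.06107914e+01, -2.91406649e+01,  6.01447425e-06,
        4.57781483e-03,  4.96419239e-05]), 'tcp_pos': array([5.49680274e-01, 6.96912961e-05, 2.38767795e-01]), 'eef_rot': array([ 7.07105105e-01,  7.07108231e-01, -3.64238345e-04, -4.33239517e-04]), 'ft_force': array([ 0.91063804, -0.28338592, -0.49394406]), 'wrist_torque': array([ 0.01178242, -0.06809847, -0.01735395]), 'width': 0.0853237538295934}
{'K': array([[434.92610934,   0.        , 319.19911705],
       [  0.        , 434.92610934, 251.19795665],
       [  0.        ,   0.        ,   1.        ]]), 'k1': 0.026254496857271502, 'position': array([0.18134259, 0.73365917, 0.45408793]), 'rotation': array([-0.2491111 ,  0.81976735, -0.49024976,  0.15993851])}
{'K': array([[503.59700648,   0.        , 319.91327337],
       [  0.        , 503.59700648, 240.96093434],
       [  0.        ,   0.        ,   1.        ]]), 'k1': -0.053475505335026124, 'position': array([-0.18483134, -0.43196794,  0.49028037]), 'rotation': array([ 0.73903771, -0.38109155,  0.24915791, -0.49650059])}
{'K': array([[346.57956383,   0.        , 322.61431072],
       [  0.        , 346.57956383, 238.3972852 ],
       [  0.        ,   0.        ,   1.        ]]), 'k1': -0.020602837109053498, 'tool_from_camera': array([[-7.32256809e-04, -9.48253591e-01, -3.17513136e-01,
         8.09173040e-02],
       [ 9.99999198e-01, -1.02237903e-03,  7.47113545e-04,
         2.21460755e-05],
       [-1.03307187e-03, -3.17512334e-01,  9.48253579e-01,
        -1.34849739e-01],
       [ 0.00000000e+00,  0.00000000e+00,  0.00000000e+00,
         1.00000000e+00]])}
```

View pics/scene0.png

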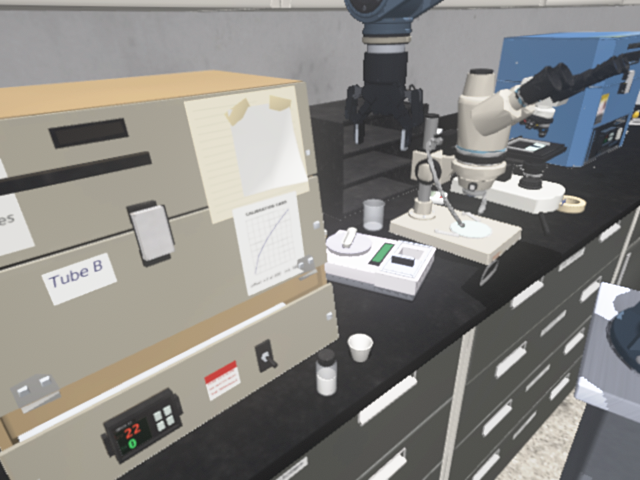

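View pics/side0.png

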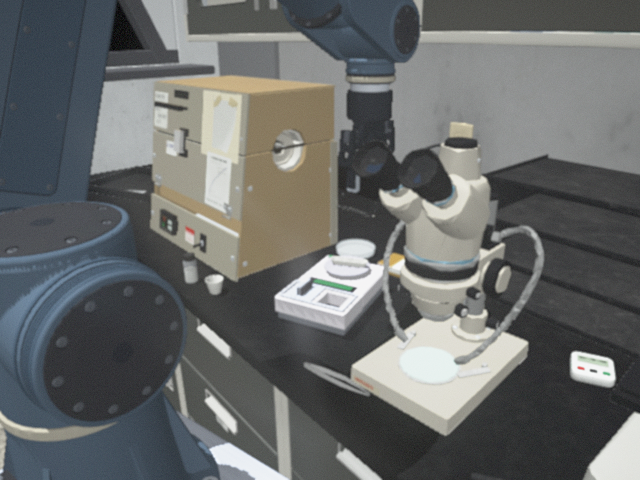

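View pics/wrist0.png

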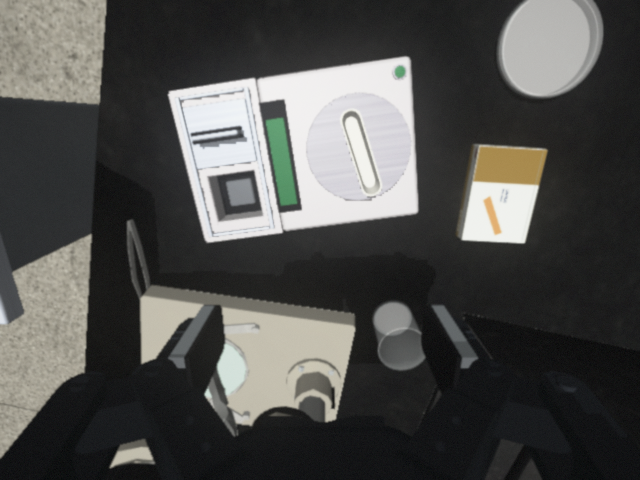

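```bash
python3 - <<'E'
import cv2
i=cv2.imread('pics/wrist0.png')[40:260,150:440]
cv2.imwrite('pics/w0z.png',cv2.resize(i,None,fx=2.7,fy=2.7,interpolation=cv2.INTER_CUBIC))
E
```

```text
(no output)
```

View pics/w0z.png

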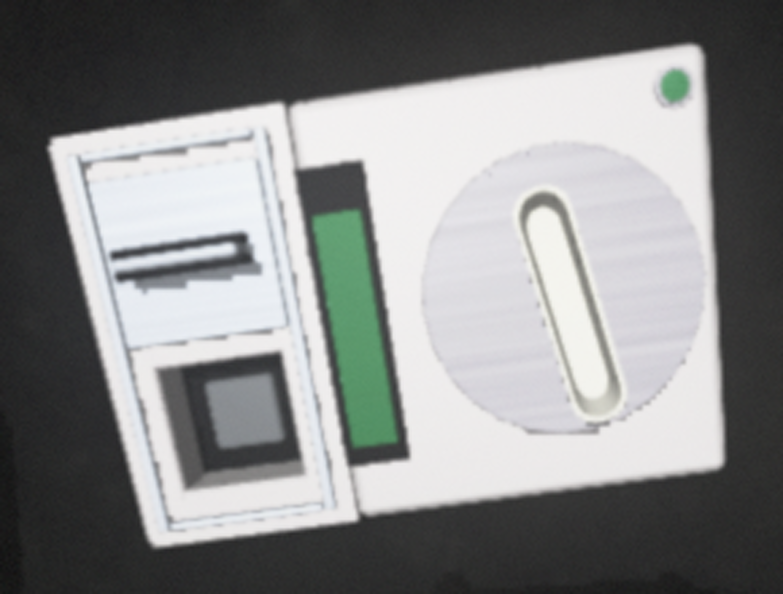

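```bash
cat >> h.py <<'E'
from scipy.spatial.transform import Rotation as R
from scipy.optimize import least_squares
def cam(o,d):
    if 'tool_from_camera' in d:
        T=np.eye(4);T[:3,:3]=R.from_quat(o['eef_rot']).as_matrix();T[:3,3]=o['tcp_pos'];M=T@d['tool_from_camera'];return M[:3,:3],M[:3,3]
    return R.from_quat(d['rotation']).as_matrix() if np.size(d['rotation'])==4 else d['rotation'],d['position']
def proj(o,d,P):
    Rm,t=cam(o,d);c=(np.atleast_2d(P)-t)@Rm;s=c[:,:2]/c[:,2:];s=s*(1+d['k1']*(s**2).sum(1,keepdims=True));return s*d['K'][0,0]+d['K'][:2,2]
def atz(o,d,uv,z):
    s0=(np.array(uv,float)-d['K'][:2,2])/d['K'][0,0];s=s0.copy()
    for _ in range(20): s=s0/(1+d['k1']*(s**2).sum(-1,keepdims=True))
    Rm,t=cam(o,d);v=np.c_[s,np.ones(len(s))]@Rm.T;return t+v*((z-t[2])/v[:,2])[:,None]
def b2w(p,P):
    P=np.atleast_2d(P);c,s=np.cos(p[2]),np.sin(p[2]);return np.c_[P[:,0]*c-P[:,1]*s+p[0],P[:,0]*s+P[:,1]*c+p[1],P[:,2]]
E
python3 - <<'E'
from h import *;import pickle
o,d=pickle.load(open('pics/wrist0.pkl','rb'))
z=lambda a:np.array(a)/2.7+[150,40]-[.3,.3]
uv=z([(700,45),(722,468),(155,368),(282,352),(305,472),(183,490),(565,288)])
B=np.array([(105,70,50),(105,-70,50),(-89,-7,50),(-45,-7,50),(-45,-51,50),(-89,-51,50),(52,0,62)])/1e3
f=lambda p:(proj(o,d,b2w(p,B))-uv).ravel()
r=least_squares(f,[.55,.1,0]);p=r.x;print(p,np.degrees(p[2]));print(f(p).reshape(-1,2).round(1))
np.save('p.npy',p)
# rib crest ends, boat
W=atz(o,d,z([(112,258),(245,240)]),.0715);c,s=np.cos(p[2]),np.sin(p[2])
print(((W[:,:2]-p[:2])@np.array([[c,-s],[s,c]]))*1e3)
W=atz(o,d,z([(88,178),(255,155),(285,326),(130,348)]),.0535)
print(((W[:,:2]-p[:2])@np.array([[c,-s],[s,c]]))*1e3)
for z_ in (0,): print(b2w(p,[[-.067,.029,.05],[-.067,-.029,.05],[0.052,0,.062]]))
# furnace/scope context: overlay on side+scene
for n in('scene0','side0'):
    o2,d2=pickle.load(open('pics/%s.pkl'%n,'rb'));print(n,proj(o2,d2,b2w(p,np.array([(105,70,50),(105,-70,50),(-105,70,50),(-105,-70,50)])/1e3)).round())
E
```

```text
[0.52914854 0.05272772 0.13396761] 7.675778691271667
[[ 1.5 -2.4]
 [ 1.7  0.9]
 [-0.4  0.1]
 [-1.1 -0.5]
 [-0.7  0.8]
 [-0.   0. ]
 [-1.1  1.9]]
[[-86.3697099   30.32379367]
 [-44.18112554  29.84976354]]
[[-94.49524829  55.87071334]
 [-39.76839467  55.15056545]
 [-40.62365156   1.15182577]
 [-94.22471544   1.15409099]]
[[0.45887543 0.07251886 0.05      ]
 [0.46662233 0.01503856 0.05      ]
 [0.58068261 0.05967321 0.062     ]]
scene0 [[309. 256.]
 [339. 228.]
 [415. 280.]
 [435. 247.]]
side0 [[328. 254.]
 [389. 267.]
 [275. 296.]
 [345. 315.]]
```

Call:
carry_out(rows=[[[0,0.3,-0.3,0.2,0,0,0],[0,0.3,-0.3,0.2,0,0,0],[0,0.3,-0.3,0.2,0,0,0],[0,0.3,-0.3,0.2,0,0,0],[0,0.3,-0.3,0.2,0,0,0],[0,0.3,-0.3,0.2,0,0,0],[0,0.3,-0.3,0.2,0,0,-0.0425],[0,0.3,-0.25,0.2,0,0,-0.0425]]])

```text
t: 0.82
tcp_pos: [0.4543, 0.0959, 0.1748]
eef_rot: [0.657, 0.754, -0.0, -0.0]
ft_force: [0.5, 0.5, -0.8]
width: 0.0001
```

Call:
carry_out(rows=[[[0,0,0,0,0,0,0],[0,0,0,0,0,0,0],[0,0,0,0,0,0,0],[0,0,0,0,0,0,0]]])

```text
t: 1.15
tcp_pos: [0.456, 0.0949, 0.1757]
eef_rot: [0.659, 0.752, 0.0, 0.0]
ft_force: [-0.1, -0.8, 0.7]
width: -0.0001
```

```bash
python3 - <<'E'
from h import *
o,d=grab('wrist','w1'); grab('side','s1')
p=np.load('p.npy')
def bal(x): c,s=np.cos(p[2]),np.sin(p[2]); return (np.array(x[:2])-p[:2])@np.array([[c,-s],[s,c]])*1e3
print(o['t'],o['tcp_pos'],bal(o['tcp_pos']),o['width'],o['ft_force'],R.from_quat(o['eef_rot']).as_matrix().round(4))
E
```

```text
1.15 [0.45600446 0.09491035 0.17573571] [-66.85447258  51.5743172 ] -0.0001389068339094737 [-0.14228347 -0.80725582  0.6935398 ] [[-1.314e-01  9.913e-01  1.000e-03]
 [ 9.913e-01  1.314e-01  0.000e+00]
 [-1.000e-04  1.000e-03 -1.000e+00]]
```

View pics/w1.png

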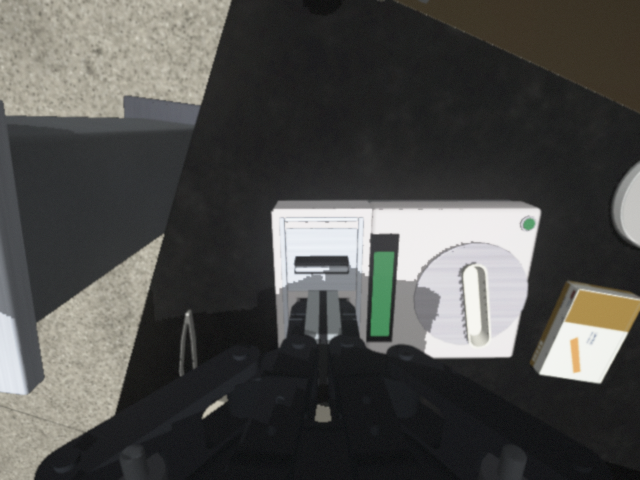

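View pics/s1.png

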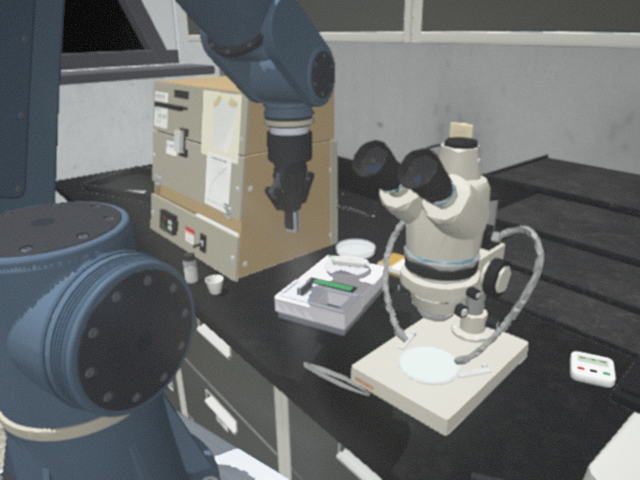

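```bash
python3 - <<'E'
import cv2
i=cv2.imread('pics/w1.png')[190:370,262:552]
cv2.imwrite('pics/w1z.png',cv2.resize(i,None,fx=2.7,fy=2.7,interpolation=cv2.INTER_CUBIC))
E
```

```text
(no output)
```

View pics/w1z.png

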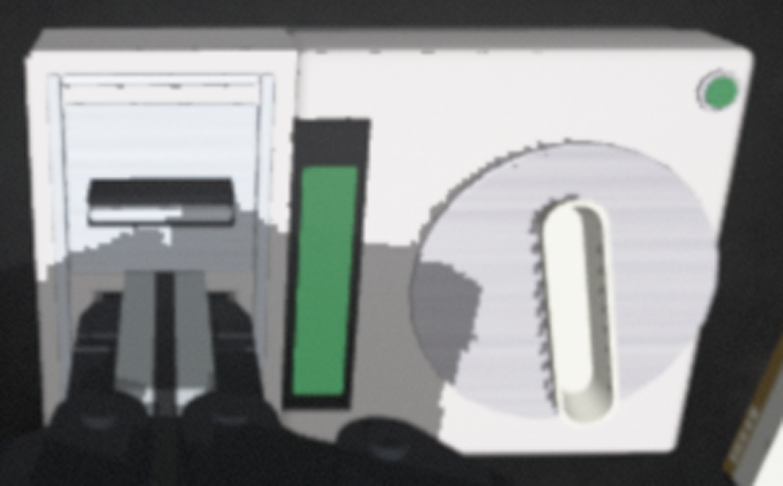

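```bash
python3 - <<'E'
from h import *;import pickle
fr=[pickle.load(open('pics/%s.pkl'%n,'rb')) for n in('wrist0','w1')]
z0=lambda a:np.array(a)/2.7+[150,40]-[.3,.3]
z1=lambda a:np.array(a)/2.7+[262,190]-[.3,.3]
uv0=z0([(702,43),(722,468),(155,368),(282,352),(305,472),(183,490),(565,288)])
B0=np.array([(105,70,50),(105,-70,50),(-89,-7,50),(-45,-7,50),(-45,-51,50),(-89,-51,50),(52,0,62)])/1e3
uv1=z1([(754,50),(27,57),(677,452),(565,279)]);B1=np.array([(105,70,50),(-105,70,50),(105,-70,50),(52,0,62)])/1e3
for w0,w1 in((1,1),(1,0),(0,1)):
    f=lambda p:np.r_[w0*(proj(*fr[0],b2w(p,B0))-uv0).ravel(),w1*(proj(*fr[1],b2w(p,B1))-uv1).ravel()]
    r=least_squares(f,[.55,.1,0],loss='soft_l1');p=r.x;print(p,np.degrees(p[2]));print(f(p).reshape(-1,2).round(1).tolist())
    if w0*w1: np.save('p.npy',p)
    c,s=np.cos(p[2]),np.sin(p[2]);bal=lambda W:(W[:,:2]-p[:2])@np.array([[c,-s],[s,c]])*1e3
    print(bal(fr[1][0]['tcp_pos'][None]))
    print('crest',bal(atz(*fr[1],z1([(88,214),(236,214)]),.0715)).round(1),'base',bal(atz(*fr[1],z1([(90,180),(234,180)]),.0535)).round(1),'plate',bal(atz(*fr[1],z1([(64,104),(257,104)]),.0535)).round(1))
E
```

```text
[0.52907267 0.05279455 0.13994393] 8.018196275541074
[[0.2, -2.5], [2.1, 0.2], [-0.3, 0.6], [-1.1, -0.3], [-0.4, 0.9], [0.3, 0.4], [-1.2, 1.4], [1.9, -1.7], [0.4, -2.1], [0.3, 0.4], [-0.9, 2.4]]
[[-66.47924987  51.896173  ]]
crest [[-87.7  28.8]
 [-46.6  28.4]] base [[-88.4  31.8]
 [-45.9  31.4]] plate [[-95.   55.3]
 [-39.6  54.7]]
[0.52933945 0.05295528 0.13606701] 7.796065629658652
[[0.9, -2.2], [2.1, 0.5], [-0.2, 0.1], [-0.9, -0.6], [-0.4, 0.6], [0.3, -0.0], [-0.9, 1.5], [0.0, -0.0], [0.0, -0.0], [0.0, 0.0], [-0.0, 0.0]]
[[-66.96606275  51.51499655]]
crest [[-88.1  28.3]
 [-47.   28. ]] base [[-88.8  31.3]
 [-46.3  31.1]] plate [[-95.5  54.8]
 [-40.1  54.5]]
[0.52896896 0.05197581 0.14631755] 8.383378164836115
[[-0.0, -0.0], [0.0, 0.0], [-0.0, 0.0], [-0.0, 0.0], [-0.0, 0.0], [0.0, 0.0], [-0.0, 0.0], [1.0, -1.6], [-0.3, -0.2], [0.5, 0.5], [-1.2, 2.9]]
[[-65.92516944  53.11370349]]
crest [[-87.3  30.1]
 [-46.2  29.4]] base [[-87.9  33.2]
 [-45.5  32.5]] plate [[-94.5  56.7]
 [-39.1  55.8]]
```

Call:
carry_out(rows=[[[0,0,0,0.4,0,0,-0.005],[0,0,0,0.4,0,0,0],[0,0,0,0.4,0,0,0],[0,0,0,0.4,0,0,0],[0,0,0,0.4,0,0,0],[0,0,0,0.4,0,0,0],[0,0,0,0.2,0,0,0],[0,0,0,0.1,0,0,0]]])

```text
t: 1.92
tcp_pos: [0.455, 0.0951, 0.0664]
eef_rot: [0.656, 0.755, -0.001, -0.0]
ft_force: [-0.7, 0.0, -0.6]
width: 0.0001
```

Call:
carry_out(rows=[[[0,0,0,0,0,0,0],[0,0,0,0,0,0,0],[0,0,0,0,0,0,0]]])

```text
t: 2.17
tcp_pos: [0.4557, 0.0954, 0.068]
eef_rot: [0.655, 0.755, 0.0, 0.0]
ft_force: [0.3, -0.1, 0.6]
width: 0.0
```

```bash
python3 - <<'E'
from h import *
o,d=grab('wrist','w2'); grab('side','s2');grab('scene','c2')
print(o['tcp_pos'],o['ft_force'])
for n,b in(('w2',(210,150,450,330)),('c2',(300,200,460,320)),('s2',(260,220,420,340))):
    i=cv2.imread('pics/%s.png'%n)[b[1]:b[3],b[0]:b[2]];cv2.imwrite('pics/%sz.png'%n,cv2.resize(i,(800,int(800*i.shape[0]/i.shape[1])),interpolation=cv2.INTER_CUBIC))
E
```

```text
[0.45572031 0.09535171 0.06804178] [ 0.30772921 -0.08393176  0.59791487]
```

View pics/w2z.png

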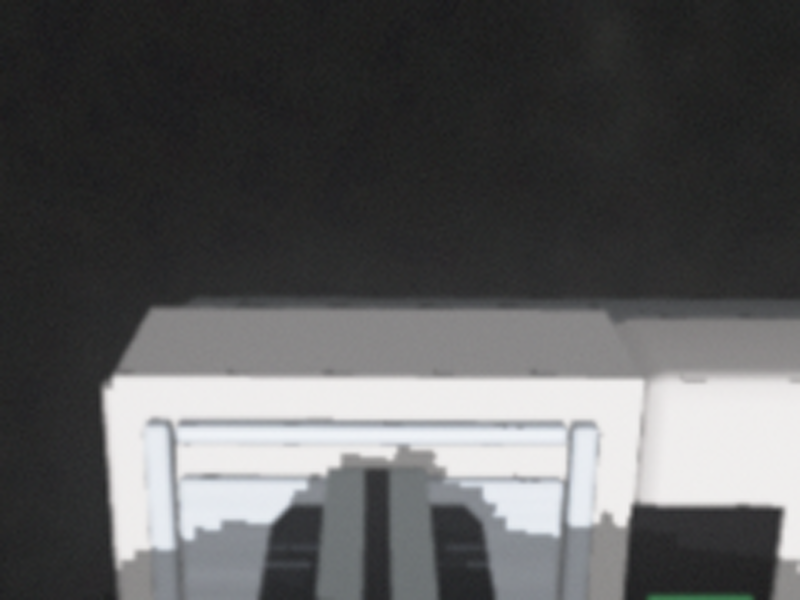

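View pics/c2z.png

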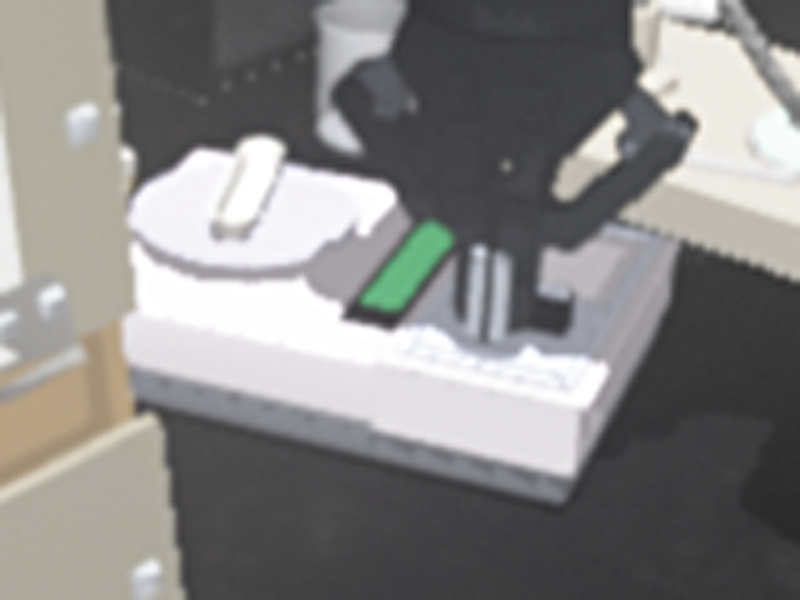

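View pics/s2z.png

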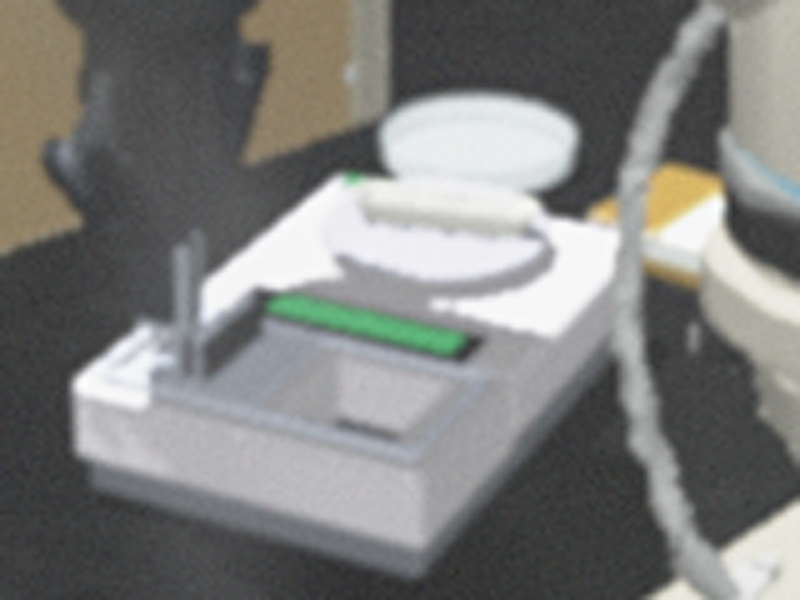

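Call:
carry_out(rows=[[[0,0,0,0.04,0,0,0],[0,-0.1,0,0,0,0,0],[0,-0.15,0,0,0,0,0],[0,-0.15,0,0,0,0,0],[0,-0.15,0,0,0,0,0],[0,-0.15,0,0,0,0,0],[0,-0.15,0,0,0,0,0],[0,-0.15,0,0,0,0,0]]])

```text
t: 2.98
tcp_pos: [0.4608, 0.055, 0.0657]
eef_rot: [0.655, 0.755, -0.0, -0.0]
ft_force: [-0.6, 1.5, 0.5]
width: -0.0
```

```bash
cat >> h.py <<'E'
def st():
    o=robot.get_obs();p=np.load('p.npy');c,s=np.cos(p[2]),np.sin(p[2]);M=np.array([[c,-s],[s,c]])
    print('t',o['t'],'bal mm',((o['tcp_pos'][:2]-p[:2])@M*1e3).round(1),'z',o['tcp_pos'][2].round(4),'F bal',(o['ft_force'][:2]@M).round(1),o['ft_force'][2].round(1))
def view(n,f,b):
    o,d=grab(n,f);i=d['pixels'][b[1]:b[3],b[0]:b[2],::-1];cv2.imwrite('pics/%sz.png'%f,cv2.resize(i,(800,int(800*i.shape[0]/i.shape[1])),interpolation=cv2.INTER_CUBIC))
E
python3 - <<'E'
from h import *
st();view('side','s3',(260,220,420,340))
E
```

```text
t 2.9833 bal mm [-67.3  11.7] z 0.0657 F bal [-0.4  1.6] 0.5
```

View pics/s3z.png

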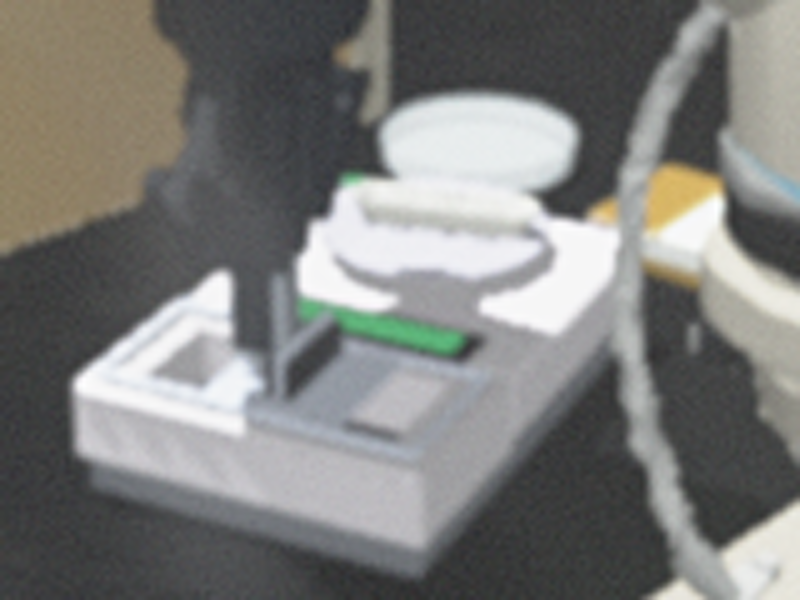

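Call:
carry_out(rows=[[[0,-0.15,0,0,0,0,0],[0,-0.15,0,0,0,0,0],[0,-0.1,0,0,0,0,0],[0,-0.1,0,0,0,0,0],[0,-0.05,0,0,0,0,0],[0,-0.02,0,0,0,0,0],[0,0,0,0,0,0,0]]])

```text
t: 3.62
tcp_pos: [0.4642, 0.033, 0.0657]
eef_rot: [0.655, 0.755, 0.0, 0.0]
ft_force: [-0.8, 0.2, -0.2]
width: -0.0001
```

```bash
python3 - <<'E'
from h import *
st()
E
```

```text
t 3.6167 bal mm [-67.  -10.5] z 0.0657 F bal [-0.8  0.3] -0.2
```

Call:
carry_out(rows=[[[0,-0.03,0,0,0,0,0],[0,-0.03,0,0,0,0,0],[0,0,0,0,0,0,0]]])

```text
t: 3.87
tcp_pos: [0.4645, 0.0311, 0.0657]
eef_rot: [0.655, 0.755, 0.0, -0.0]
ft_force: [-0.1, 3.2, -0.5]
width: -0.0006
```

```bash
python3 - <<'E'
from h import *
st()
E
```

```text
t 3.8667 bal mm [-67.  -12.5] z 0.0657 F bal [0.4 3.1] -0.5
```

Call:
carry_out(rows=[[[0,-0.03,0,0,0,0,0],[0,-0.03,0,0,0,0,0],[0,0,0,0,0,0,0]]])

```text
t: 4.12
tcp_pos: [0.4645, 0.0306, 0.0658]
eef_rot: [0.656, 0.755, 0.001, -0.001]
ft_force: [-0.7, 26.8, 2.3]
width: 0.0001
```

```bash
python3 - <<'E'
from h import *
st();view('side','s4',(260,220,420,340));view('wrist','w4',(200,180,440,360))
E
```

```text
t 4.1167 bal mm [-67.1 -13. ] z 0.0658 F bal [ 3.1 26.6] 2.3
```

View pics/s4z.png

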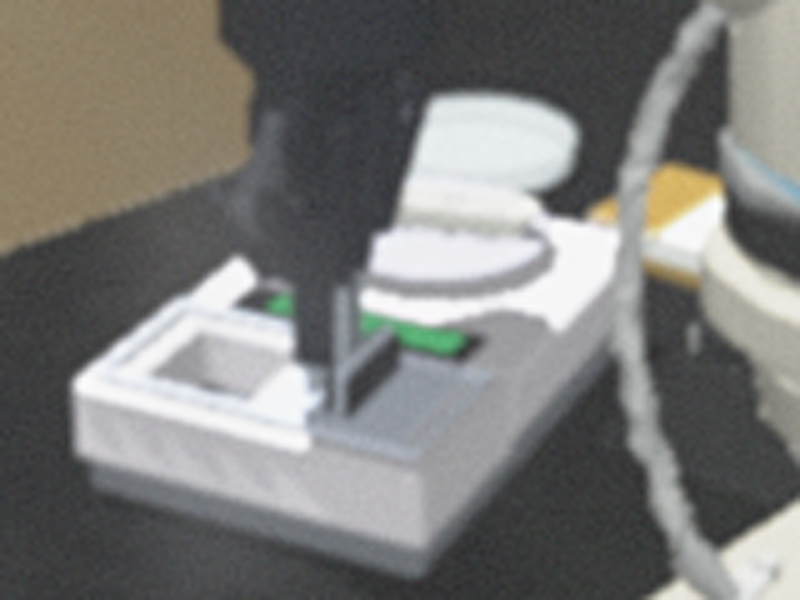

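View pics/w4z.png

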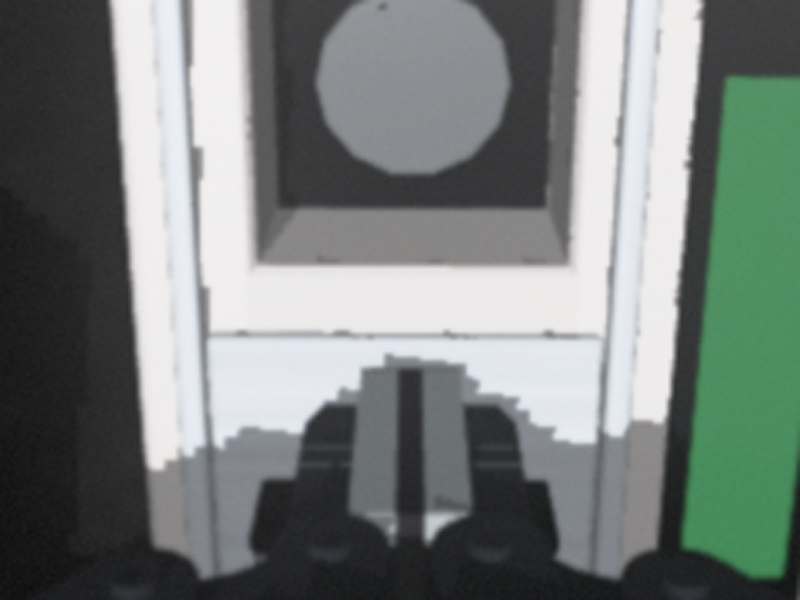

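Call:
carry_out(rows=[[[0,0.1,0,0,0,0,0],[0,0.1,0,-0.2,0,0,0],[0,0.2,0,-0.2,0,0,0],[0,0.3,0,0,0,0,0],[0,0.3,0,0,0,0,0],[0,0.1,0,0,0,0,0],[0,0,0,0,0,0,0],[0,0,0,0,0,0,0]]])

```text
t: 4.88
tcp_pos: [0.4587, 0.0719, 0.0821]
eef_rot: [0.655, 0.755, 0.0, 0.0]
ft_force: [0.1, -1.0, -0.0]
width: 0.0
```

```bash
python3 - <<'E'
from h import *
st();view('side','s5',(260,220,420,340));view('scene','c5',(300,200,460,320));view('wrist','w5',(200,180,440,360))
E
```

```text
t 4.8833 bal mm [-67.   28.8] z 0.0821 F bal [-0. -1.] -0.0
```

View pics/s5z.png

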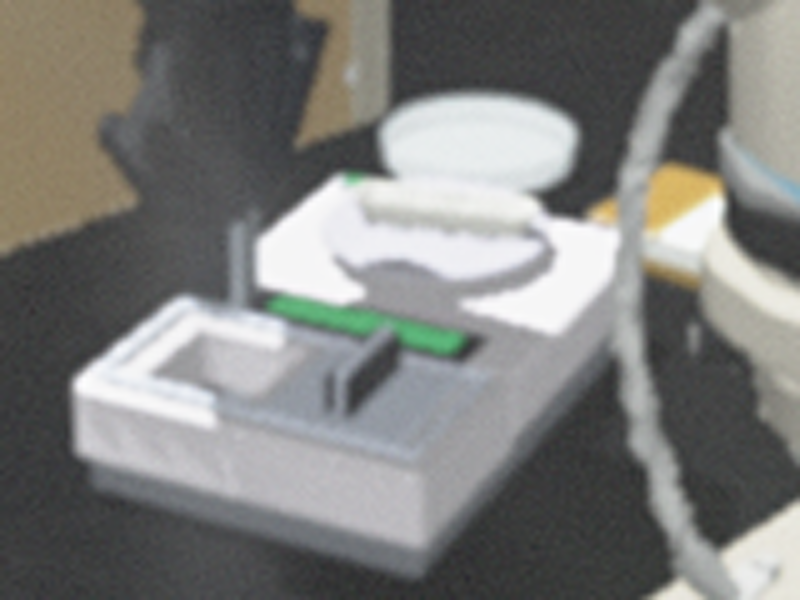

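View pics/w5z.png

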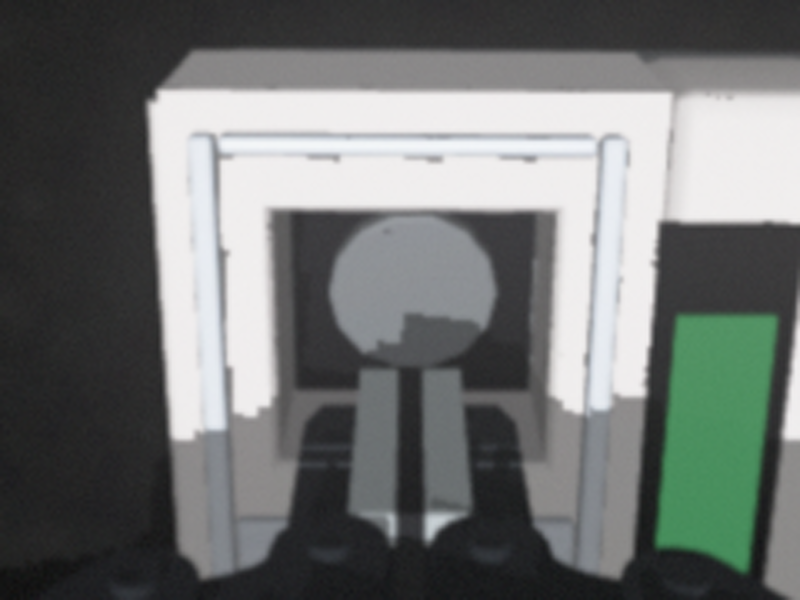

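View pics/c5z.png

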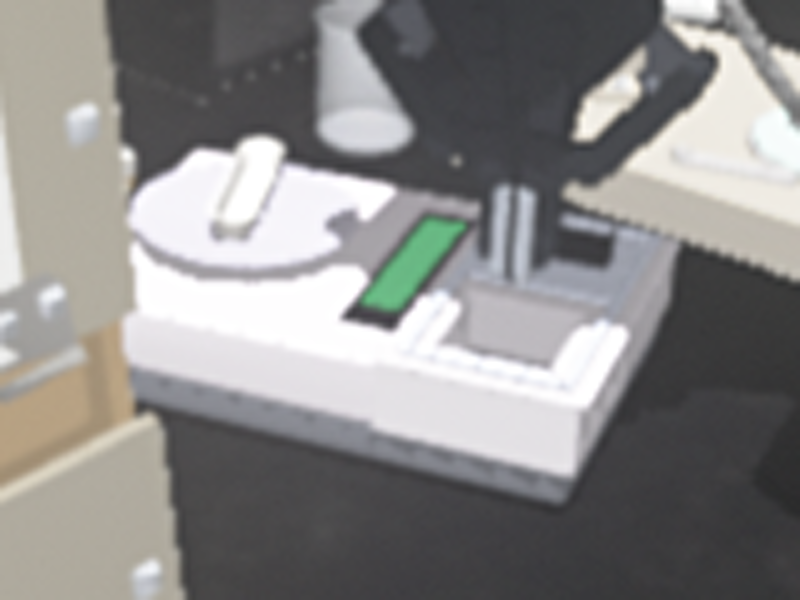

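Call:
carry_out(rows=[[[0,0,0,0.3,0,0,0],[0,0,0,0.25,0,0,0],[0,0,0,0.15,0,0,0],[0,0,0,0.15,0,0,0],[0,0,0,0.1,0,0,0],[0,0,0,0.07,0,0,0],[0,0,0,0,0,0,0],[0,0,0,0,0,0,0]]])

```text
t: 5.7
tcp_pos: [0.4586, 0.072, 0.0409]
eef_rot: [0.655, 0.755, -0.0, -0.0]
ft_force: [-0.2, -0.5, 0.4]
width: 0.0001
```

```bash
python3 - <<'E'
from h import *
st();view('wrist','w6',(200,180,440,360));view('scene','c6',(300,200,460,320))
E
```

```text
t 5.7 bal mm [-67.2  28.8] z 0.0409 F bal [-0.2 -0.5] 0.4
```

View pics/w6z.png

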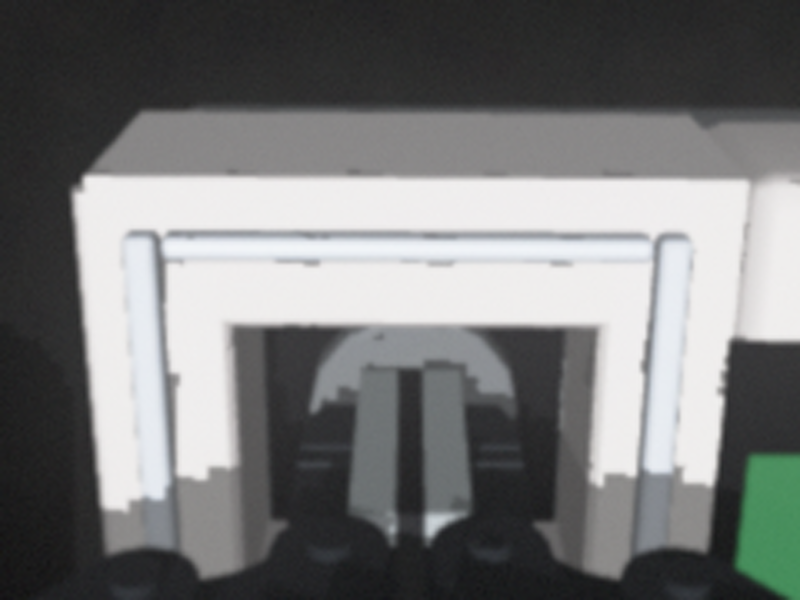

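View pics/c6z.png

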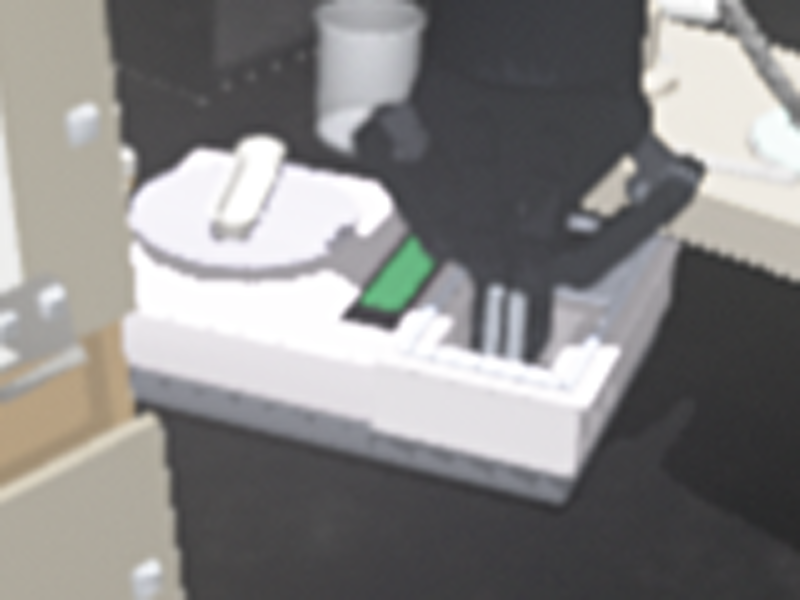

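Call:
carry_out(rows=[[[0,0,0,0.06,0,0,0],[0,0,0,0.06,0,0,0],[0,0,0,0.04,0,0,0],[0,0,0,0.02,0,0,0],[0,0,0,0,0,0,0]]])

```text
t: 6.22
tcp_pos: [0.4589, 0.072, 0.0337]
eef_rot: [0.655, 0.755, 0.0, 0.0]
ft_force: [1.2, 0.2, 4.2]
width: 0.0
```

Call:
carry_out(rows=[[[0,0,0,0.02,0,0,0],[0,0,0,0,0,0,0]]])

```text
t: 6.38
tcp_pos: [0.4589, 0.072, 0.0331]
eef_rot: [0.655, 0.755, 0.0, 0.0]
ft_force: [1.9, 0.4, 4.5]
width: -0.0002
```

Call:
carry_out(rows=[[[0,0,0,0.02,0,0,0],[0,0,0,0.01,0,0,0],[0,0,0,0,0,0,0]]])

```text
t: 6.63
tcp_pos: [0.4589, 0.072, 0.0327]
eef_rot: [0.655, 0.755, 0.0, 0.0]
ft_force: [-2.7, -0.2, 21.6]
width: 0.0
```

On the hard stop (21.6 N against a 4 N spring). I'll hold it there for about 1.2 s.

Call:
carry_out(rows=[[[0,0,0,0,0,0,0],[0,0,0,0,0,0,0],[0,0,0,0,0,0,0],[0,0,0,0,0,0,0],[0,0,0,0,0,0,0],[0,0,0,0,0,0,0],[0,0,0,0,0,0,0]]])

```text
t: 7.22
tcp_pos: [0.4589, 0.072, 0.0327]
eef_rot: [0.655, 0.755, 0.0, 0.0]
ft_force: [-2.5, -0.4, 22.2]
width: 0.0002
```

Call:
carry_out(rows=[[[0,0,0,0,0,0,0],[0,0,0,0,0,0,0],[0,0,0,0,0,0,0],[0,0,0,0,0,0,0],[0,0,0,0,0,0,0],[0,0,0,0,0,0,0]]])

```text
t: 7.72
tcp_pos: [0.4589, 0.072, 0.0327]
eef_rot: [0.655, 0.755, 0.0, 0.0]
ft_force: [-3.7, 0.2, 21.3]
width: -0.0001
```

Call:
carry_out(rows=[[[0,0,0,-0.1,0,0,0],[0,0,0,-0.2,0,0,0],[0,0,0,-0.3,0,0,0],[0,0,0,-0.35,0,0,0],[0,0,0,-0.35,0,0,0],[0,0,0,-0.3,0,0,0],[0,0,0,-0.1,0,0,0],[0,0,0,0,0,0,0]]])

```text
t: 8.38
tcp_pos: [0.4587, 0.072, 0.1004]
eef_rot: [0.655, 0.755, 0.0, 0.0]
ft_force: [0.6, -0.6, -0.3]
width: 0.0003
```

Call:
carry_out(rows=[[[0,-0.2,0,0,0,0,0],[0,-0.35,0,0,0,0,0],[0,-0.35,0,0,0,0,0],[0,-0.35,0,0,0,0,0],[0,-0.35,0,0,0,0,0],[0,-0.3,0,0,0,0,0],[0,-0.1,0,0,0,0,0],[0,0,0,0,0,0,0]]])

```text
t: 9.05
tcp_pos: [0.4695, -0.0081, 0.099]
eef_rot: [0.656, 0.755, -0.0, -0.0]
ft_force: [-0.1, 0.1, 0.3]
width: -0.0002
```

```bash
python3 - <<'E'
from h import *
st();view('wrist','w7',(200,120,440,300));view('side','s7',(260,220,420,340))
E
```

```text
t 9.05 bal mm [-67.5 -52. ] z 0.099 F bal [-0.1  0.1] 0.3
```

View pics/w7z.png

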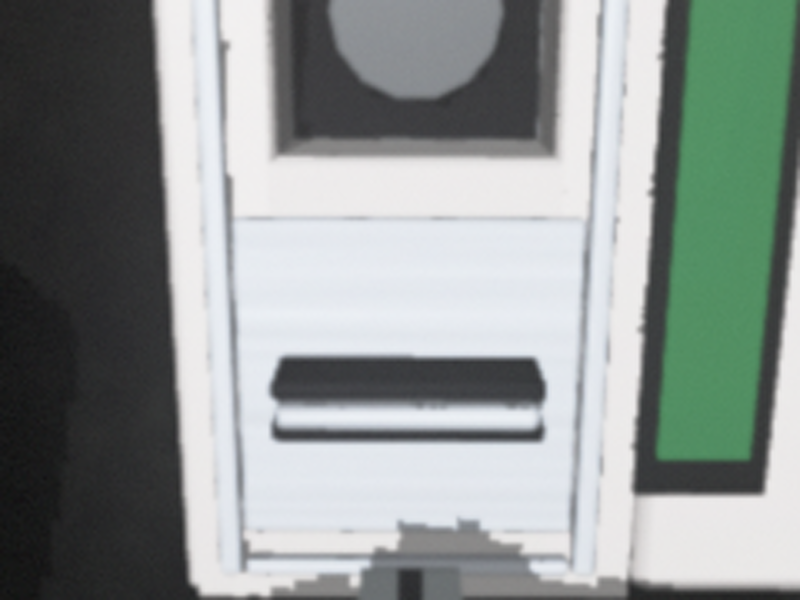

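View pics/s7z.png

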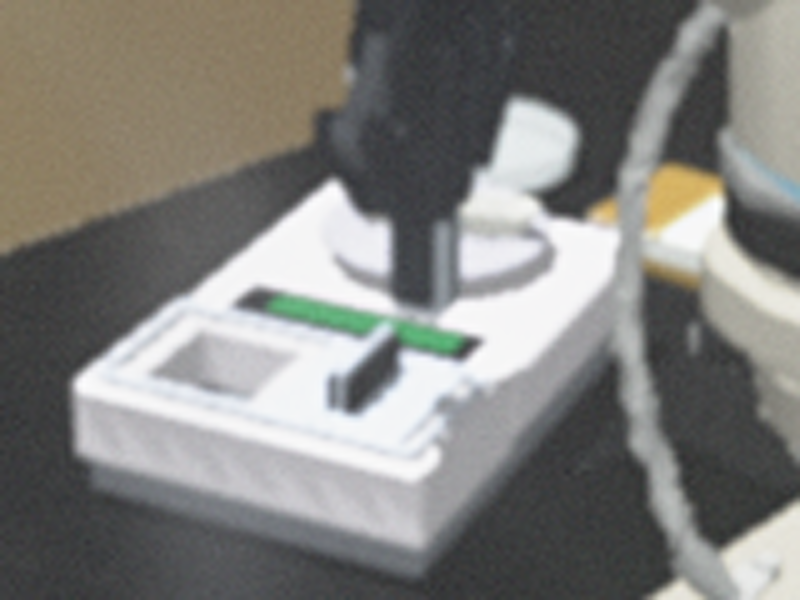

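Call:
carry_out(rows=[[[0,0,0,0.25,0,0,0],[0,0,0,0.25,0,0,0],[0,0,0,0.2,0,0,0],[0,0,0,0.12,0,0,0],[0,0,0,0,0,0,0],[0,0,0,0,0,0,0]]])

```text
t: 9.65
tcp_pos: [0.4696, -0.0071, 0.0665]
eef_rot: [0.655, 0.755, -0.0, -0.0]
ft_force: [0.6, -0.8, 0.3]
width: 0.0007
```

```bash
python3 - <<'E'
from h import *
st()
E
```

```text
t 9.65 bal mm [-67.2 -51. ] z 0.0665 F bal [ 0.4 -0.8] 0.3
```

Call:
carry_out(rows=[[[0,0.1,0,0,0,0,0],[0,0.15,0,0,0,0,0],[0,0.15,0,0,0,0,0],[0,0.15,0,0,0,0,0],[0,0.15,0,0,0,0,0],[0,0.15,0,0,0,0,0],[0,0.15,0,0,0,0,0],[0,0.15,0,0,0,0,0]]])

```text
t: 10.32
tcp_pos: [0.4633, 0.039, 0.067]
eef_rot: [0.655, 0.755, 0.0, 0.0]
ft_force: [0.5, -1.2, 0.4]
width: 0.0001
```

```bash
python3 - <<'E'
from h import *
st()
E
```

```text
t 10.3167 bal mm [-67.   -4.5] z 0.067 F bal [ 0.3 -1.3] 0.4
```

Call:
carry_out(rows=[[[0,0.15,0,0,0,0,0],[0,0.1,0,0,0,0,0],[0,0.06,0,0,0,0,0],[0,0.04,0,0,0,0,0],[0,0.03,0,0,0,0,0],[0,0,0,0,0,0,0]]])

```text
t: 10.82
tcp_pos: [0.461, 0.0535, 0.0668]
eef_rot: [0.655, 0.755, -0.0, -0.0]
ft_force: [-1.3, 0.1, -0.8]
width: 0.0002
```

Call:
carry_out(rows=[[[0,0.03,0,0,0,0,0],[0,0.02,0,0,0,0,0],[0,0,0,0,0,0,0]]])

```text
t: 11.07
tcp_pos: [0.4607, 0.0553, 0.0668]
eef_rot: [0.655, 0.755, -0.0, -0.0]
ft_force: [-0.4, -0.5, 1.5]
width: -0.0002
```

```bash
python3 - <<'E'
from h import *
st()
E
```

```text
t 11.0667 bal mm [-67.3  12.1] z 0.0668 F bal [-0.5 -0.5] 1.5
```

Call:
carry_out(rows=[[[0,0.03,0,0,0,0,0],[0,0.02,0,0,0,0,0],[0,0,0,0,0,0,0]]])

```text
t: 11.32
tcp_pos: [0.4605, 0.057, 0.0668]
eef_rot: [0.655, 0.755, -0.0, 0.0]
ft_force: [0.0, -4.7, -0.1]
width: 0.0002
```

Call:
carry_out(rows=[[[0,0.02,0,0,0,0,0],[0,0,0,0,0,0,0]]])

```text
t: 11.48
tcp_pos: [0.4605, 0.0572, 0.0668]
eef_rot: [0.655, 0.756, -0.001, 0.0]
ft_force: [1.3, -12.5, -0.0]
width: -0.0
```

```bash
python3 - <<'E'
from h import *
st()
E
```

```text
t 11.4833 bal mm [-67.3  13.9] z 0.0668 F bal [ -0.5 -12.6] -0.0
```

Call:
carry_out(rows=[[[0,-0.1,0,0,0,0,0],[0,-0.1,0,0,0,0,0],[0,0,0,-0.2,0,0,0],[0,0,0,-0.4,0,0,0],[0,0,0,-0.5,0,0,0],[0,0,0,-0.5,0,0,0],[0,0,0,-0.5,0,0,0],[0,0,0,-0.4,0,0,0]]])

```text
t: 12.15
tcp_pos: [0.4618, 0.0503, 0.1689]
eef_rot: [0.655, 0.755, 0.001, 0.0]
ft_force: [0.1, 0.4, 0.5]
width: 0.0001
```

Call:
carry_out(rows=[[[0,-0.4,0,-0.2,0,0,0],[0,-0.4,0,-0.2,0,0,0],[0,-0.4,0,-0.2,0,0,0],[0,-0.4,0,0,0,0,0],[0,-0.2,0,0,0,0,0],[0,0,0,0,0,0,0],[0,0,0,0,0,0,0]]])

```text
t: 12.73
tcp_pos: [0.4716, -0.0209, 0.1909]
eef_rot: [0.656, 0.755, 0.0, -0.0]
ft_force: [0.4, 0.7, -0.5]
width: -0.0002
```

```bash
python3 - <<'E'
from h import *
st();grab('wrist','w8');view('side','s8',(160,200,480,440));view('scene','c8',(280,180,480,380))
E
```

```text
t 12.7333 bal mm [-67.2 -64.9] z 0.1909 F bal [0.5 0.6] -0.5
```

View pics/w8.png

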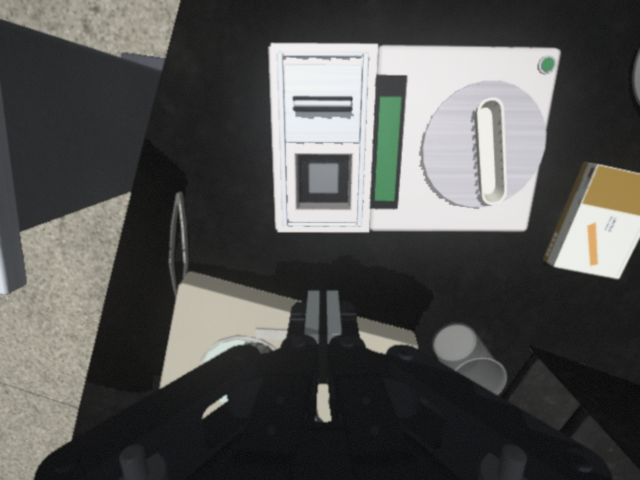

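View pics/s8z.png

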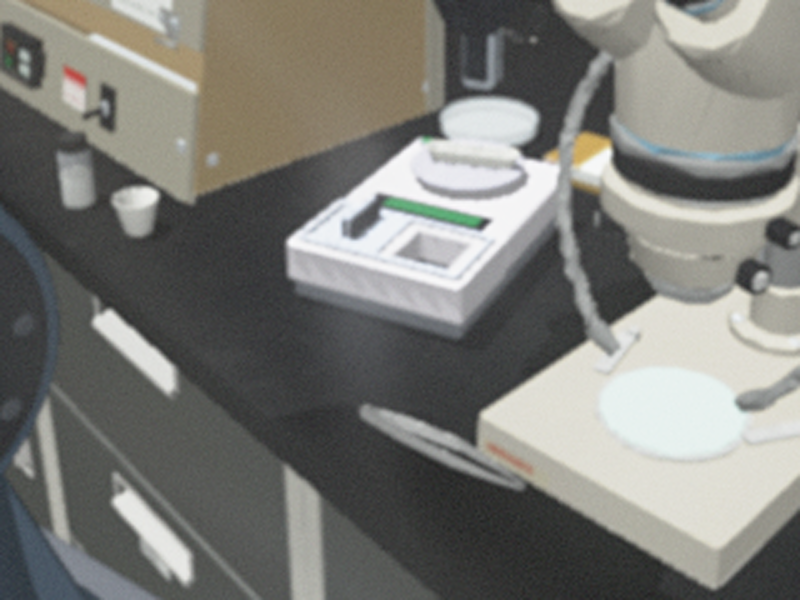

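```bash
python3 - <<'E'
import cv2
i=cv2.imread('pics/w8.png');h=i[60:300,180:500];cv2.imwrite('pics/w8z.png',cv2.resize(h,(800,600),interpolation=cv2.INTER_CUBIC))
E
```

```text
(no output)
```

View pics/w8z.png

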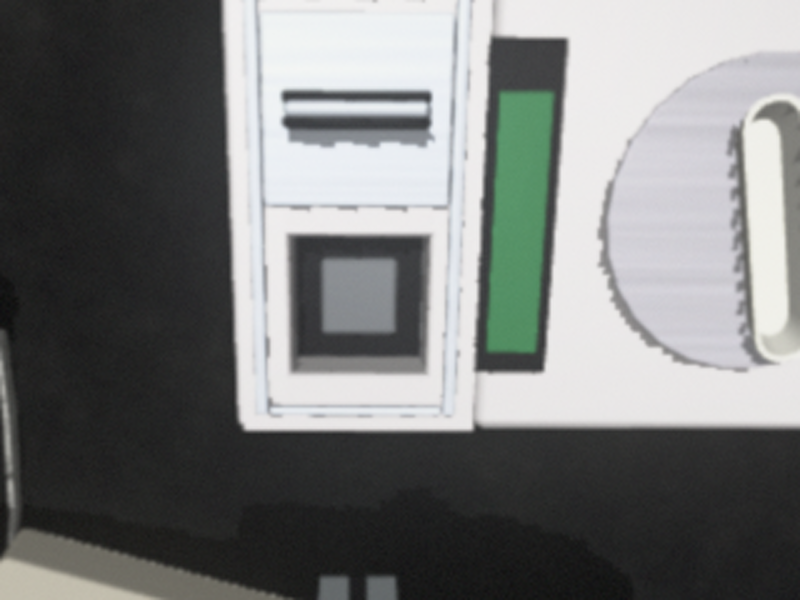

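```bash
python3 - <<'E'
from h import *
print(robot.job_done());st()
E
```

```text
the job is handed in; nothing more can be done
None
the job is handed in; nothing more can be done
```

I zeroed the balance in the order asked and handed the job in at about 12.8 s on the robot's clock; handing in gives no verdict.

- **Opening the shutter:** I pushed the left side of the rib with the closed fingertips until it met its stop, at about 27 N. The wrist picture then showed the left well open and its round key clear.
- **Pressing the key:** I pressed it onto its stop, at about 21 N with the fingertips 24.7 mm above the worktop. I held it there for at least 1.1 s and then let it up.
- **Closing the shutter:** I pushed the right side of the rib back until it met the closed stop, at about 12.5 N. Then I backed off and lifted clear.

The last pictures show the shutter back over the left well, the service key untouched in its open well, and the boat on the pan. The crucible, vial and petri dish look as they did at the start. The wrist reads about 0 N.

- **Small disagreement:** the tool positions at the two stops imply about 59 mm of shutter travel, against the stated 58 mm. That is within calibration error.
- **Not checked directly:** I saw the round key in its well after letting go, but could not tell from the picture whether it had come fully up. I compared the boat and the other objects by eye only.

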